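# Slide a loaded cup rack past the nozzle post into the holding bay

## Robot

A 6-joint arm with a two-finger parallel gripper is mounted at the origin on the work surface. World frame = base frame: x ahead of the robot, y to its left, z up, the work surface at z = 0. Lengths are in m, angles in degrees, forces in N, time in s.
With the tool pointing down it reaches from about 0.3 to 0.75 m from the base axis. Payload 8.5 kg.
Tool frame: the origin (TCP) lies at the very end of the fingers, on their centre line; the grasp point (between the pads) lies 19 mm behind it; y points along the fingers, z is the direction in which the jaws open and shut, and the axes are right-handed (so a half turn about y gives the same grasp; the last joint's range is limited). The gripper opens to 85 mm and grips with 20 to 120 N. Pads are 22 mm wide; open, the fingers measure 114 mm over their backs; the gripper's body (76 mm by 85 mm) begins 54 mm behind the grasp point. The pads swing forward as they close: fully open they stand 13 mm farther back than shut.
Start: joints at [-79.544, 21.807, 74.336, -0, 83.858, -12.336], TCP at [0.213, -0.507, 0.231] pointing down, gripper open.
Joint ranges: [-178.18, 178.18], [-50.72, 133.34], [12.68, 142.11], [-81.47, 261.47], [9.98, 163.14], [-165.26, 165.26]. Speed limits (degrees/s): [136.94, 136.94, 180, 180, 180, 180].

## Interface

Orientations are given as a 3x3 rotation matrix whose columns are the frame's x, y, z axes.
In Python, from rig import env gives the robot as it stands. The module is installed in compiled form; this text tells all that it offers.
- The arm moves only by the tool servo_tool, never from a script. Its argument "rows" is one flat list of numbers, 7 for each row, row after row: the opening, from 0 (shut) to 1 (fully open), then the shift along the world's x, y, z in m, then the turn, a rotation vector about the world's x, y, z in degrees. A call has 1 to 10 rows; each row shifts and turns the commanded pose from where the row before left it; what a row does not reach is not made up. A row lasts 1/12 s, in which the tool goes at most 41.7 mm and 7.16 degrees, less where a joint would pass 70% of its speed; a pose out of reach is approached as far as the arm can. A call with a gripper value outside its range is refused whole. The fingers move at their own pace and stop on an object; "force" is the grip in N (left out, the last holds). Time passes only in rows, so rows that do not move let the fingers close. It gives the time, the measured TCP pose, the force and the opening at its end, in the units of the state.
- env.observe(): the state, without advancing time (a new reading comes with each control period).
- env.get_image(name): name is "scene" or "top" or "wrist"; returns the picture (400x640x3 uint8, red, green, blue); there is no depth.
- env.camera_model(name): a dict with "camera_matrix" (3x3 intrinsics, pixels), "R" (3x3) and "t" (3): a world point X has camera coordinates R X + t; the wrist camera has in their place "mount" (4x4, takes a point from camera to tool coordinates, whose origin is the TCP and whose axes are the tool frame's). Camera axes: x right, y down, z forward; pixel columns grow to the right and rows downward; lengths in m; the calibration is good to about 2 mm. A picture is of the moment at which its call begins: read the wrist's pose just before it. camera_model takes no time and is no camera call.
- env.close_job(): hands the job in, once; it reports no verdict.
The state is a dict: "time_s": time; "q": joint angles; "qvel": joint speeds; "joint_efforts": joint torques, N m; "position": TCP position; "tool_rot": TCP orientation; "ft_force": force on the tool from outside, world axes, zero at the start; "wrist_torque": the same for the moment, N m; "grip_width": finger opening in m.
Only numpy, scipy, OpenCV 4.12 (cv2) and the standard library are available. Lean on these libraries where they do the work, as an engineer would, in place of code of your own. Each camera call takes 0.05 s, during which the arm holds its last target.

## Task

Push the blue rack of sample cups into the steel holding bay, working it past the post: push its left end forward so that it slants in behind the post, then push its right end round, until the rack lies against the backstop along its whole length. Only push the rack along the bench: do not lift or tip it, keep every cup standing in its pocket without touching the clean cups, and leave the other things on the bench where they are.

Things in the scene. Friction and masses are not known exactly. Their poses are not given: they have to be found in the camera images.
- bay: Holding bay, fixed: steel fences 28 mm high, a backstop and two end fences, open to the robot's side. Origin on the bench, mid-length of the backstop's inner face; x points squarely into the backstop (away from the robot), y along it to the left. Inside: y = -160 to +160 mm between the end fences, which run out to x = -104 mm (4 mm thick). Outside the fences: 3 mm high flanges, 28 to 40 mm wide.
- post: Nozzle-rest post, fixed in front of the left part of the bay's mouth: upright steel post 20 mm in diameter, 69 mm high with the dark fork on top. Origin at its foot on its axis. It keeps the rack from going straight in; about 115 mm are clear between post and backstop.
- rack: Blue plastic cup rack, a loose bar 280 mm long, 52 wide, 30 high; 0.3 to 0.5 kg with its cups, slides at 1 to 4 N of push. Five cup pockets in a row, 53 mm apart. Origin at the centre of its underside; y along its length (pointing left at the start), x across it, z up. It starts in front of the bay, mostly right of the post, up to 0.27 rad out of line with the bay.
- rack_left (a point): Middle of the rack's left end face, at its lower edge: 140 mm from the rack's origin along its +y.
- rack_right (a point): Middle of the rack's right end face, at its lower edge: 140 mm from the rack's origin along its -y.
- cup1: Clean open clear-plastic sample cup, 39 mm wide at its collar and 46 mm high, loose in pocket 1 of the rack counted from the right; its rim stands 54 mm above the bench. Origin at the centre of its underside (8 mm above the bench).
- cup2: Clean open clear-plastic sample cup, 39 mm wide at its collar and 46 mm high, loose in pocket 2 of the rack counted from the right; its rim stands 54 mm above the bench. Origin at the centre of its underside (8 mm above the bench).
- cup3: Clean open clear-plastic sample cup, 39 mm wide at its collar and 46 mm high, loose in pocket 3 of the rack counted from the right; its rim stands 54 mm above the bench. Origin at the centre of its underside (8 mm above the bench).
- cup4: Clean open clear-plastic sample cup, 39 mm wide at its collar and 46 mm high, loose in pocket 4 of the rack counted from the right; its rim stands 54 mm above the bench. Origin at the centre of its underside (8 mm above the bench).
- cup5: Clean open clear-plastic sample cup, 39 mm wide at its collar and 46 mm high, loose in pocket 5 of the rack counted from the right; its rim stands 54 mm above the bench. Origin at the centre of its underside (8 mm above the bench).
- bottle: Bystander: closed bottle with a blue cap, 68 mm in diameter, 190 mm high, left of the work. Origin at the centre of its foot.
- jar: Bystander: amber glass jar with a white lid, 72 mm in diameter, 75 mm high, at the robot's right. Origin at the centre of its foot.
- capped_cup: Bystander: capped clear sample cup with a white lid, 39 mm in diameter, 48 mm high, left of the rack. Origin at the centre of its foot.
- label_roll: Bystander: paper roll of blank labels lying flat, 84 mm in diameter, 45 mm high, at the robot's left. Origin at the centre of its underside.
- spatula: Bystander: flat spatula 200 mm long lying on the bench at the far left, its length along its own x. Origin at the middle of its length.
There are look-alikes about, which are no part of the job. Leave any red or yellow look-alike of the cup3 alone.

How it is judged:
By the outcome, as a careful person would: the job done as asked, in the order asked, and still so for the second after the job is handed in, with the robot touching nothing.
It also fails if it takes over 72 s, if anything falls off the work surface, if the arm or the gripper's body presses on something with over 40 N, if the wrist force passes 120 N, or if a joint passes its speed limit or range.

## Working session

There is one attempt and no reset: what is moved stays moved. The work goes in short steps, Python scripts to look and compute and a tool call to move; the robot and the scene stay as the last step left them, time stands still between calls to the robot, and variables do not carry over. Pictures are saved under pics/ and viewed, and the job is handed in when it is done.

Besides the shell and the picture viewer there is one more tool, called after ">>>" in YAML: its name, and indented under it one key for each argument. servo_tool: Moves the arm, as the interface text tells. Its arguments: {"type":"object","properties":{"rows":{"type":"array","items":{"type":"number"}},"force":{"type":"number"}},"required":["rows"]}

```bash
mkdir -p pics; python3 - <<'E'
from rig import env
import cv2
for n in ["scene","top"]:
    cv2.imwrite(f"pics/{n}0.png",env.get_image(n)[:,:,::-1])
    print(n,env.camera_model(n))
s=env.observe();print(s)
E
```

```text
scene {'camera_matrix': array([[501.26706478,   0.        , 317.20984101],
       [  0.        , 501.26706478, 202.26182856],
       [  0.        ,   0.        ,   1.        ]]), 'R': array([[-0.48998213,  0.87172253,  0.00416506],
       [ 0.69926715,  0.39589153, -0.59522714],
       [-0.52052181, -0.28873818, -0.80354671]]), 't': array([ 0.2147589 , -0.33421302,  1.56453583])}
top {'camera_matrix': array([[428.22955048,   0.        , 319.53294808],
       [  0.        , 428.22955048, 206.2832362 ],
       [  0.        ,   0.        ,   1.        ]]), 'R': array([[ 0.02062909, -0.99974788,  0.00886658],
       [-0.99468332, -0.02141794, -0.10072914],
       [ 0.10089365, -0.00674149, -0.99487438]]), 't': array([0.00899378, 0.47794605, 1.24569869])}
{'time_s': 0.1, 'q': array([-7.95443182e+01,  2.18382651e+01,  7.43783514e+01,  2.52761502e-03,
        8.38585220e+01, -1.23338833e+01]), 'qvel': array([-0.03418614,  0.00916407, -0.18581138, -0.03871752, -0.0352722 ,
        0.0699661 ]), 'joint_efforts': array([ 4.19778546e-03, -4.49222839e+01, -2.31656313e+01, -1.15462012e-04,
        3.63921979e-03,  7.66341572e-06]), 'position': array([ 0.21301947, -0.5067979 ,  0.230775  ]), 'tool_rot': array([[-9.21935583e-01, -1.94855261e-04,  3.87343186e-01],
       [-3.87343100e-01,  1.29759974e-03, -9.21934726e-01],
       [-3.22972587e-04, -9.99999139e-01, -1.27177922e-03]]), 'ft_force': array([ 0.22843725, -0.26739627, -0.84659729]), 'wrist_torque': array([-0.01514011,  0.02683273,  0.00339853]), 'grip_width': 0.08540698094591785}
```

View pics/scene0.png

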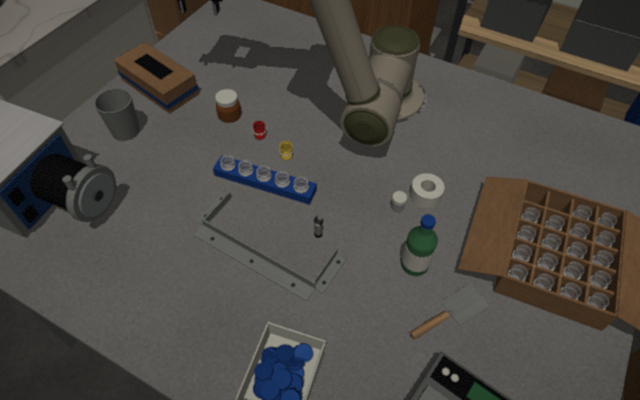

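View pics/top0.png

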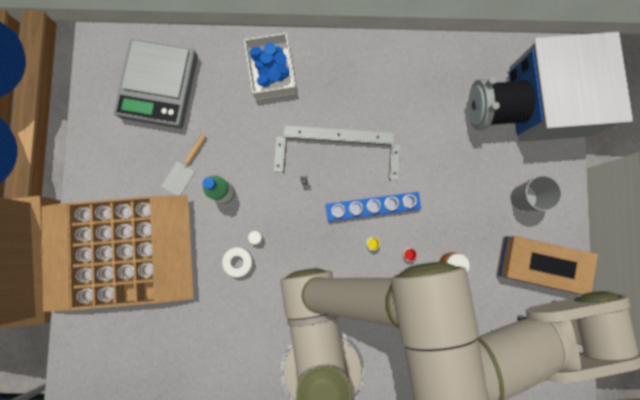

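The top view shows the bay (275–400, 125–180), the post (305,182), the rack (327–420, 195–222), and the yellow (373,244) and red (410,255) look-alikes on the robot's side. I'll zoom in to measure them.

```bash
python3 - <<'E'
import cv2
im=cv2.imread("pics/top0.png")[115:275,260:440]
cv2.imwrite("pics/topz0.png",cv2.resize(im,None,fx=4.4,fy=3.7,interpolation=cv2.INTER_CUBIC)[:592])
im=cv2.imread("pics/scene0.png")[110:300,185:355]
cv2.imwrite("pics/scz0.png",cv2.resize(im,None,fx=4,fy=3.1,interpolation=cv2.INTER_CUBIC))
E
```

```text
(no output)
```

View pics/topz0.png

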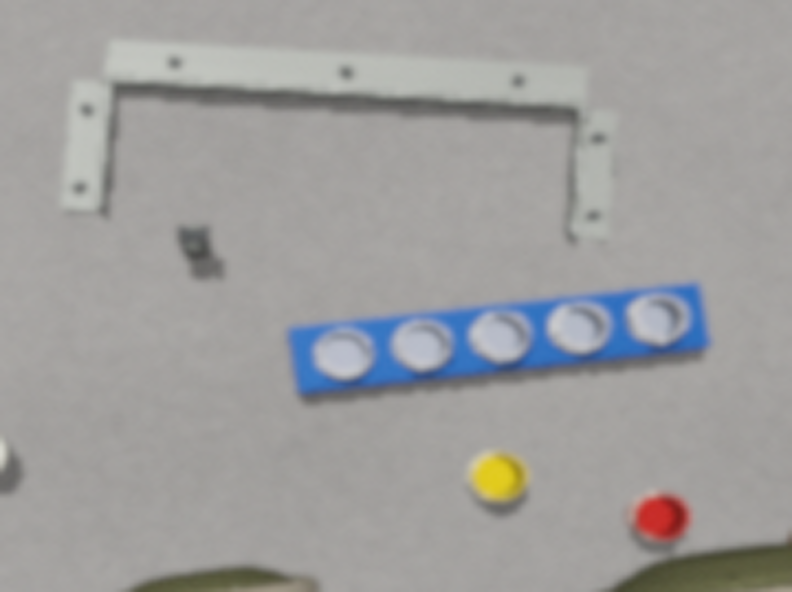

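View pics/scz0.png

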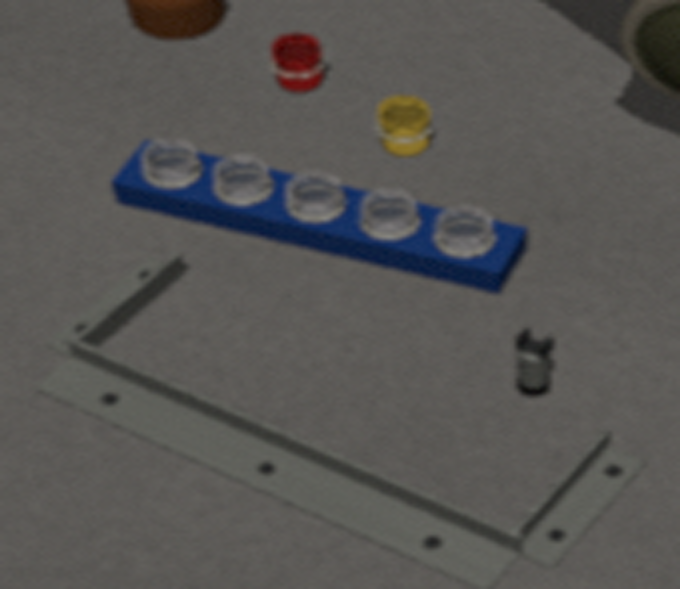

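```bash
cat > h.py <<'E'
import numpy as np,cv2
from scipy.optimize import minimize,least_squares
from rig import env
CM={n:env.camera_model(n) for n in("scene","top")}
def proj(n,X):
    c=CM[n];p=(np.atleast_2d(X)@c["R"].T+c["t"])@c["camera_matrix"].T
    return p[:,:2]/p[:,2:]
def back(n,uv,z):
    c=CM[n];K=np.linalg.inv(c["camera_matrix"]);o=-c["R"].T@c["t"]
    d=np.c_[np.atleast_2d(uv),np.ones(len(np.atleast_2d(uv)))]@K.T@c["R"]
    return o+d*((z-o[2])/d[:,2:])
def T(p,L):
    c,s=np.cos(p[2]),np.sin(p[2]);L=np.atleast_2d(np.array(L,float))
    return np.c_[p[0]+c*L[:,0]-s*L[:,1],p[1]+s*L[:,0]+c*L[:,1],L[:,2]]
BOX=[(a,b,z) for a in(-.026,.026) for b in(-.14,.14) for z in(0,.03)]
S=8
def rackmask(im):
    h=cv2.cvtColor(im,cv2.COLOR_RGB2HSV)
    return cv2.inRange(h,(105,120,30),(128,255,255))
def sil(n,p,o,sh):
    q=cv2.convexHull(((proj(n,T(p,BOX))-o+.5)*S).astype(np.float32))
    m=np.zeros((sh[0]*S,sh[1]*S),np.uint8)
    cv2.fillConvexPoly(m,np.round(q).astype(np.int32),1)
    return cv2.resize(m.astype(np.float32),(sh[1],sh[0]),interpolation=cv2.INTER_AREA)
def fitrack(ims,p0,names=("top","scene")):
    D=[]
    for n in names:
        c=proj(n,T(p0,BOX));o=np.floor(c.min(0)-12).astype(int);e=np.ceil(c.max(0)+12).astype(int)
        m=rackmask(ims[n])[o[1]:e[1],o[0]:e[0]]
        pts=cv2.findNonZero(m)
        k,l,st,_=cv2.connectedComponentsWithStats(cv2.dilate(m,np.ones((3,3))))
        b=1+np.argmax(st[1:,4]);m=((l==b)&(m>0)).astype(np.uint8)
        f=np.zeros_like(m);cv2.fillConvexPoly(f,cv2.convexHull(cv2.findNonZero(m)),1)
        D.append((n,o,f.astype(np.float32)))
    cost=lambda v:sum(np.abs(sil(n,v*[.01,.01,.1],o,f.shape)-f).sum() for n,o,f in D)
    x0=np.array(p0)/[.01,.01,.1]
    r=minimize(cost,x0,method="Nelder-Mead",options=dict(initial_simplex=x0+np.r_[[np.zeros(3)],np.eye(3)*.7],xatol=.005,fatol=.1))
    return r.x*[.01,.01,.1],r.fun
E
python3 - <<'E'
from h import *
for n in CM: print(n,-CM[n]["R"].T@CM[n]["t"])
tz=lambda u,v:(260+u/4.4,115+v/3.7)
sz=lambda u,v:(185+u/4,110+v/3.1)
g=lambda l,z,n="top",f=tz:np.round(back(n,[f(*a) for a in l],z),4).tolist()
print("bay foot L,R",g([(115,92),(577,118)],0))
print("endL,endR foot",g([(104,214),(571,240)],0))
print("flange outer back L,R", g([(107,38),(588,66)],.003))
print("flange outer left, right", g([(70,82),(60,210),(617,110),(607,238)],.003))
print("scene flange",g([(40,385),(490,585),(550,565),(640,462)],.003,"scene",sz), "fence top corners",g([(70,345),(520,540),(608,437),(182,258)],.028,"scene",sz))
print("post top",g([(195,240)],.065), "scene foot",g([(533,390)],0,"scene",sz))
print("rack c",g([(500,337)],.03))
print("yellow,red rim",g([(498,475),(660,515)],.05), g([(405,152),(298,88)],0,"scene",sz))
im={n:cv2.cvtColor(cv2.imread(f"pics/{n}0.png"),cv2.COLOR_BGR2RGB) for n in CM}
c=back("top",[tz(500,337)],.03)[0]
for nm in (("top",),("scene",),("top","scene")): print(nm,fitrack(im,(c[0],c[1],.12),nm))
E
```

```text
scene [1.15330724 0.39684316 1.05735047]
top [0.34953635 0.027626   1.28737706]
bay foot L,R [[0.6826, 0.1256, 0.0], [0.668, -0.1971, 0.0]]
endL,endR foot [[0.58, 0.1302, 0.0], [0.5655, -0.1933, 0.0]]
flange outer back L,R [[0.7275, 0.1322, 0.003], [0.7115, -0.2041, 0.003]]
flange outer left, right [[0.6896, 0.1569, 0.003], [0.5821, 0.1604, 0.003], [0.6747, -0.2244, 0.003], [0.5673, -0.2177, 0.003]]
scene flange [[0.7071, -0.1989, 0.003], [0.721, 0.1334, 0.003], [0.6899, 0.1554, 0.003], [0.586, 0.16, 0.003]] fence top corners [[0.6781, -0.1921, 0.028], [0.6916, 0.1365, 0.028], [0.5893, 0.1388, 0.028], [0.5717, -0.1826, 0.028]]
post top [[0.5492, 0.0648, 0.065]] scene foot [[0.5581, 0.0703, 0.0]]
rack c [[0.4811, -0.1407, 0.03]]
yellow,red rim [[0.3709, -0.1376, 0.05], [0.3421, -0.2439, 0.05]] [[0.3797, -0.1325, 0.0], [0.35, -0.2414, 0.0]]
('top',) (array([ 0.48172531, -0.13866653,  0.15283374]), np.float64(67.703125))
('scene',) (array([ 0.47994305, -0.14072301,  0.15410988]), np.float64(111.875))
('top', 'scene') (array([ 0.48109788, -0.14000875,  0.15532672]), np.float64(213.640625))
```

```bash
cat >> h.py <<'E'
BAY=np.array([.6775,-.0355,.046]);POST=np.array([.555,.067])
def overlay(ims,rack,fn,crop={"top":(250,100,450,290),"scene":(180,100,360,300)},k=4):
    out=[]
    for n in ims:
        a,b,c,d=crop[n];im=cv2.resize(ims[n][b:d,a:c,::-1],None,fx=k,fy=k,interpolation=cv2.INTER_CUBIC)
        def pl(X,col,cl=False):
            q=np.round((proj(n,X)-[a,b]+.5)*k*8).astype(np.int32);cv2.polylines(im,[q],cl,col,1,cv2.LINE_AA,3)
        for z,col in((0,(0,0,255)),(.028,(0,255,255))):
            pl(T(BAY,[(-.104,.16,z),(0,.16,z),(0,-.16,z),(-.104,-.16,z)]),col)
        t=np.linspace(0,6.28,25)
        for z in(0,.06): pl(np.c_[POST[0]+.01*np.cos(t),POST[1]+.01*np.sin(t),t*0+z],(0,255,0))
        for z in(0,.03): pl(T(rack,[(s*.026,r*.14,z) for s,r in((-1,-1),(-1,1),(1,1),(1,-1))]),(255,0,255),True)
        im=im[:600,:800];cv2.imwrite(f"pics/{fn}_{n}.png",im)
def tobay(p):
    c,s=np.cos(BAY[2]),np.sin(BAY[2]);d=np.array(p[:2])-BAY[:2];return np.r_[c*d[0]+s*d[1],-s*d[0]+c*d[1],p[2]-BAY[2] if len(p)>2 else 0]
E
python3 - <<'E'
from h import *
im={n:cv2.cvtColor(cv2.imread(f"pics/{n}0.png"),cv2.COLOR_BGR2RGB) for n in CM}
overlay(im,(.4809,-.1397,.154),"ov0",{"top":(265,120,425,260),"scene":(185,145,355,295)})
print(tobay((.4809,-.1397,.154)),tobay(POST))
E
```

```text
[-0.20118354 -0.09504936  0.108     ] [-0.11765708  0.10802459  0.        ]
```

View pics/ov0_top.png

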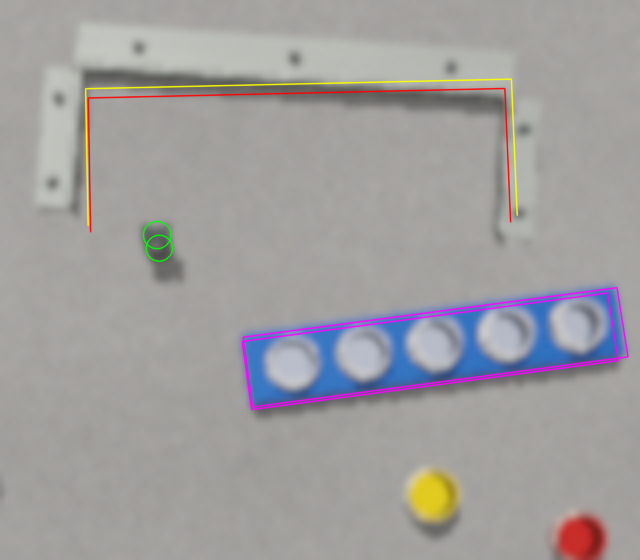

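View pics/ov0_scene.png

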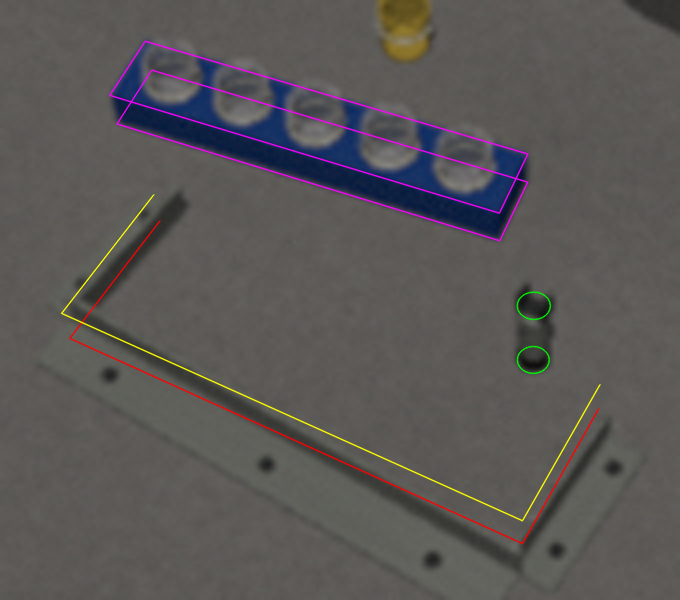

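```bash
sed -i 's/^BAY=.*/BAY=np.array([.6775,-.0325,-.046]);POST=np.array([.555,.067])/' h.py
python3 - <<'E'
from h import *
im={n:cv2.cvtColor(cv2.imread(f"pics/{n}0.png"),cv2.COLOR_BGR2RGB) for n in CM}
overlay(im,(.4809,-.139,.154),"ov1",{"top":(265,120,425,260),"scene":(185,145,355,295)})
print(tobay((.4809,-.139,.154)),tobay(POST))
E
```

```text
[-0.19149476 -0.11542775  0.2       ] [-0.1269458   0.09376173  0.        ]
```

View pics/ov1_top.png

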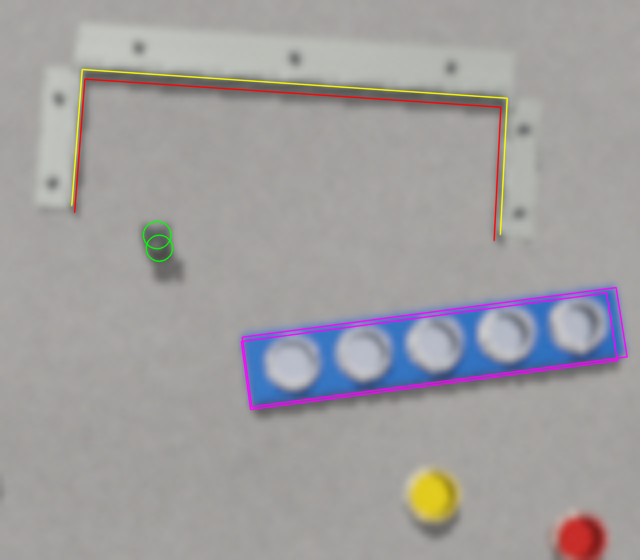

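View pics/ov1_scene.png

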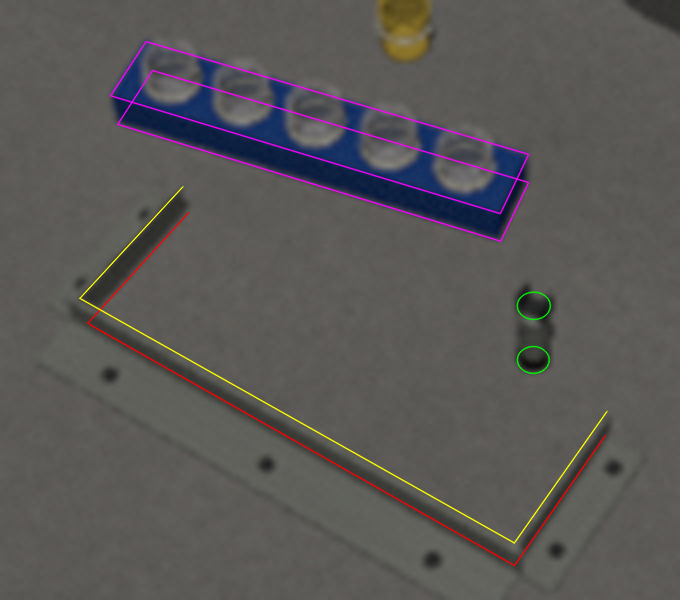

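```bash
cat >> h.py <<'E'
from scipy.spatial.transform import Rotation as Ro
def rdes(zang,tilt=0,axang=0):
    # tool y down, tool z horizontal at world angle zang deg; then tilt deg about horizontal world axis at axang
    z=np.array([np.cos(np.radians(zang)),np.sin(np.radians(zang)),0]);y=np.array([0,0,-1.]);x=np.cross(y,z)
    a=np.radians(axang)
    return Ro.from_rotvec(np.radians(tilt)*np.array([np.cos(a),np.sin(a),0]))*Ro.from_matrix(np.c_[x,y,z])
def rv(Rd,s=None):
    s=s or env.observe();return (Rd*Ro.from_matrix(s["tool_rot"]).inv()).as_rotvec(degrees=True)
E
python3 - <<'E'
from h import *
s=env.observe()
y=np.degrees(.154)
r=rv(rdes(y-90,-5,y+90),s);print("turn",r)
t=T((.4809,-.139,.154),[(-.055,.118,0),(-.037,.118,0)]);print(t, t-s["position"])
E
```

```text
turn [  1.29002308  -4.8249019  -13.96010454]
[[ 0.40845064 -0.03083304  0.        ]
 [ 0.42623762 -0.02807199  0.        ]] [[ 0.19543117  0.47596486 -0.230775  ]
 [ 0.21321815  0.47872592 -0.230775  ]]
```

>>> servo_tool:
  rows: [0,0.014,0.034,-0.0075,0.09,-0.34,-1,0,0.014,0.034,-0.0075,0.09,-0.34,-1,0,0.014,0.034,-0.0075,0.09,-0.34,-1,0,0.014,0.034,-0.0075,0.09,-0.34,-1,0,0.014,0.034,-0.0075,0.09,-0.34,-1,0,0.014,0.034,-0.0075,0.09,-0.34,-1,0,0.014,0.034,-0.0075,0.09,-0.34,-1,0,0.014,0.034,-0.0075,0.09,-0.34,-1,0,0.014,0.034,-0.0075,0.09,-0.34,-1,0,0.014,0.034,-0.0075,0.09,-0.34,-1]

```text
time_s: 0.93
position: [0.3532, -0.1653, 0.156]
tool_rot: [[-0.974, 0.061, 0.22], [-0.22, 0.011, -0.976], [-0.062, -0.998, 0.003]]
ft_force: [0.9, -0.8, -0.4]
grip_width: -0.0
```

>>> servo_tool:
  rows: [0,0.014,0.034,-0.0075,0.09,-0.34,-1,0,0.014,0.034,-0.0075,0.09,-0.34,-1,0,0.014,0.034,-0.0075,0.09,-0.34,-1,0,0.013,0.034,-0.0075,0.09,-0.34,-1,0,0,0,-0.02,0,0,0,0,0,0,-0.02,0,0,0]

```text
time_s: 1.43
position: [0.4085, -0.029, 0.086]
tool_rot: [[-0.984, 0.086, 0.157], [-0.157, 0.011, -0.988], [-0.087, -0.996, 0.002]]
ft_force: [0.8, -0.9, -0.5]
grip_width: -0.0003
```

```bash
cat > look.py <<'E'
import sys;from h import *
fn=sys.argv[1];p0=eval(sys.argv[2]);use=sys.argv[3].split(",")
im={n:env.get_image(n) for n in use}
s=env.observe();print("t",s["time_s"],"pos",s["position"].round(4),"F",s["ft_force"].round(2),"zang",np.degrees(np.arctan2(s["tool_rot"][1,2],s["tool_rot"][0,2])).round(2),"q",s["q"].round(0))
for n in use:
    p,c=fitrack(im,p0,(n,));print(n,p.round(4),c,"bay",(tobay(p)*[1e3,1e3,57.3]).round(1))
overlay(im,p,fn)
E
python3 look.py a1 "(.4809,-.139,.154)" top,scene
```

```text
t 1.5333 pos [ 0.4067 -0.03    0.0844] F [-0.51 -1.15  0.36] zang -81.14 q [-23.  18. 112.   3.  47.  56.]
top [ 0.4827 -0.1417  0.148 ] 401.8125 bay [-189.6 -118.    11.1]
scene [ 0.4802 -0.1407  0.1556] 119.21875 bay [-192.1 -117.1   11.6]
```

View pics/a1_scene.png

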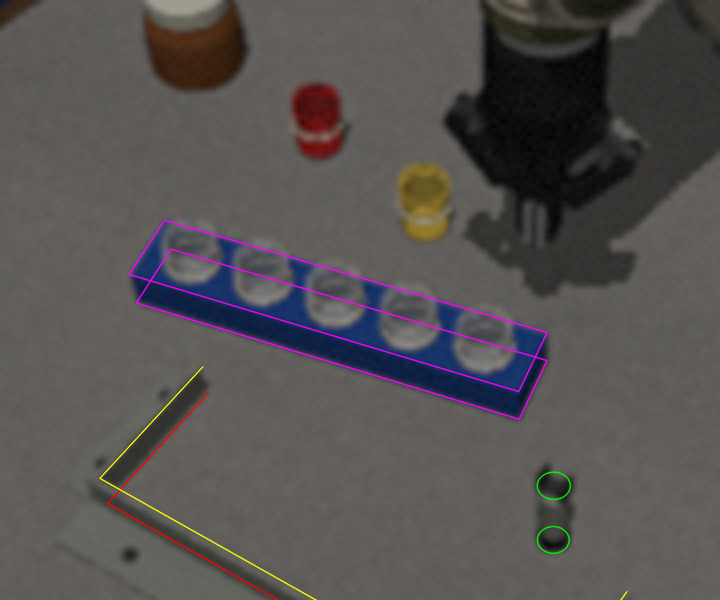

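View pics/a1_top.png

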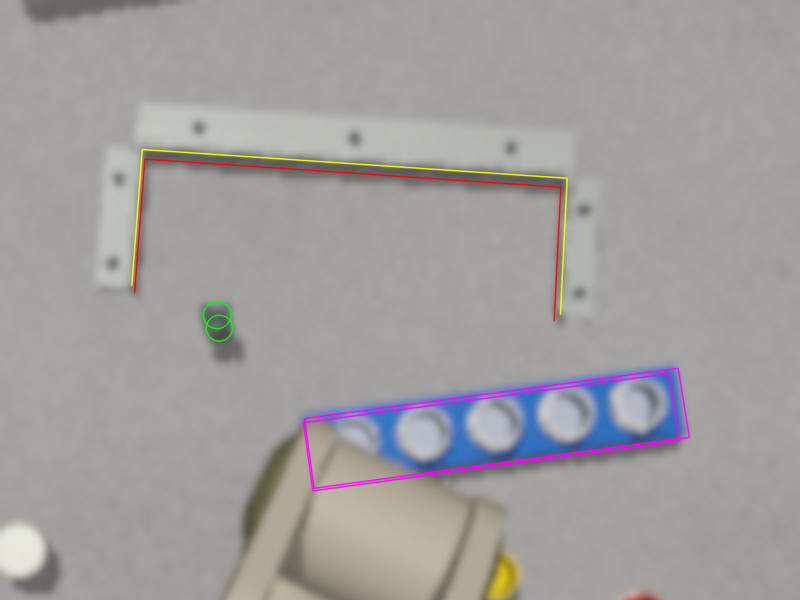

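>>> servo_tool:
  rows: [0,0,0,-0.02,0,0,0,0,0,0,-0.02,0,0,0,0,0,0,-0.02,0,0,0,0,0,0,-0.015,0,0,0,0,0.004,0.001,0,0,0,0,0,0.004,0.001,0,0,0,0,0,0.004,0.001,0,0,0,0,0,0,0,0,0,0,0]

```text
time_s: 2.2
position: [0.4217, -0.0284, 0.0126]
tool_rot: [[-0.984, 0.088, 0.153], [-0.152, 0.011, -0.988], [-0.088, -0.996, 0.003]]
ft_force: [-0.2, 0.8, -1.0]
grip_width: -0.0
```

>>> servo_tool:
  rows: [0,0.004,0.0005,0,0,0,0,0,0.004,0.0005,0,0,0,0,0,0.004,0.0005,0,0,0,0,0,0.003,0.0005,0,0,0,0]

```text
time_s: 2.53
position: [0.4353, -0.0259, 0.0115]
tool_rot: [[-0.985, 0.084, 0.153], [-0.152, 0.012, -0.988], [-0.085, -0.996, 0.001]]
ft_force: [-2.5, 0.2, 1.0]
grip_width: 0.0003
```

```bash
python3 look.py a2 "(.4809,-.139,.154)" scene
```

```text
t 2.5833 pos [ 0.4357 -0.0259  0.0115] F [-0.79 -0.08  0.46] zang -81.21 q [-20.  28. 112.   4.  35.  58.]
scene [ 0.4821 -0.1409  0.1236] 115.09375 bay [-190.2 -117.3    9.7]
```

View pics/a2_scene.png

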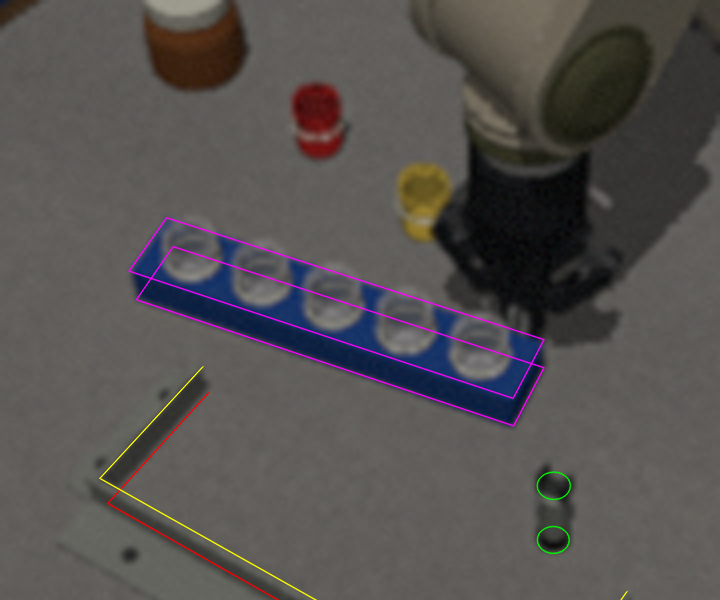

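>>> servo_tool:
  rows: [0,0.0052,0.0016,0,0,0,-1.7,0,0.0052,0.0016,0,0,0,-1.7,0,0.0052,0.0015,0,0,0,-1.7,0,0.0052,0.0013,0,0,0,-1.7,0,0.0052,0.0012,0,0,0,-1.7,0,0.0052,0.001,0,0,0,-1.7,0,0.0052,0.0008,0,0,0,-1.7,0,0.0052,0.0006,0,0,0,-1.7,0,0.0052,0.0005,0,0,0,-1.7,0,0.0052,0.0003,0,0,0,-1.7]

```text
time_s: 3.42
position: [0.487, -0.0154, 0.0112]
tool_rot: [[-0.986, 0.084, -0.144], [0.144, -0.014, -0.99], [-0.085, -0.996, 0.001]]
ft_force: [-1.8, 0.4, 1.7]
grip_width: 0.0
```

```bash
python3 look.py a3 "(.49,-.139,-.16)" scene
```

```text
t 3.4667 pos [ 0.488  -0.0156  0.0113] F [ 0.09  0.47 -1.13] zang -98.4 q [-16.  31. 104.   1.  40.  82.]
scene [ 0.501 -0.14  -0.144] 287.671875 bay [-171.3 -115.5   -5.6]
```

View pics/a3_scene.png

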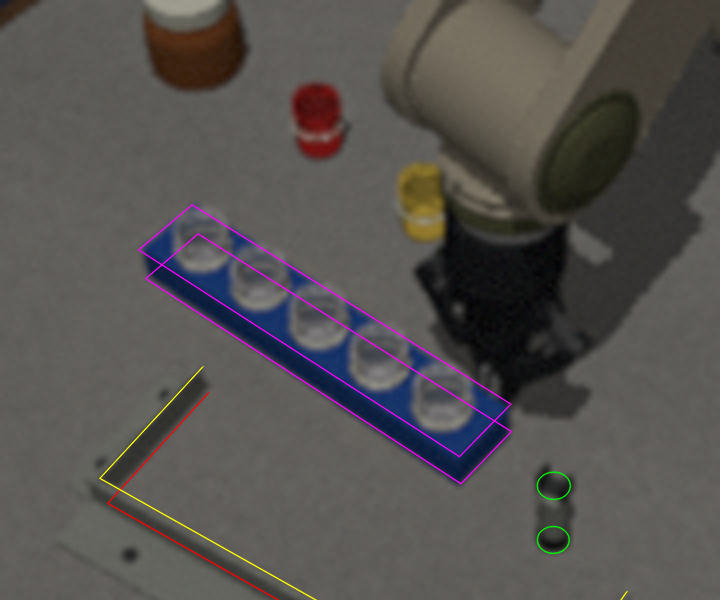

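>>> servo_tool:
  rows: [0,0.0058,0.0004,0,0,0,-1.9,0,0.0058,0.0002,0,0,0,-1.9,0,0.0058,0,0,0,0,-1.9,0,0.0058,-0.0002,0,0,0,-1.9,0,0.0058,-0.0003,0,0,0,-1.9,0,0.0058,-0.0005,0,0,0,-1.9,0,0.0058,-0.0007,0,0,0,-1.9,0,0.0058,-0.0009,0,0,0,-1.9,0,0.0058,-0.001,0,0,0,-1.9,0,0.0058,-0.0012,0,0,0,-1.9]

```text
time_s: 4.3
position: [0.5449, -0.0197, 0.0111]
tool_rot: [[-0.886, 0.075, -0.458], [0.456, -0.04, -0.889], [-0.085, -0.996, 0.002]]
ft_force: [-1.3, 1.7, 2.3]
grip_width: -0.0003
```

```bash
python3 look.py a4 "(.52,-.14,-.47)" scene
```

```text
t 4.35 pos [ 0.5462 -0.0201  0.0113] F [-0.18  0.16  0.38] zang -117.38 q [-14.  35.  94.  -2.  46. 105.]
scene [ 0.5206 -0.1427 -0.4648] 565.34375 bay [-151.6 -117.3  -24. ]
```

View pics/a4_scene.png

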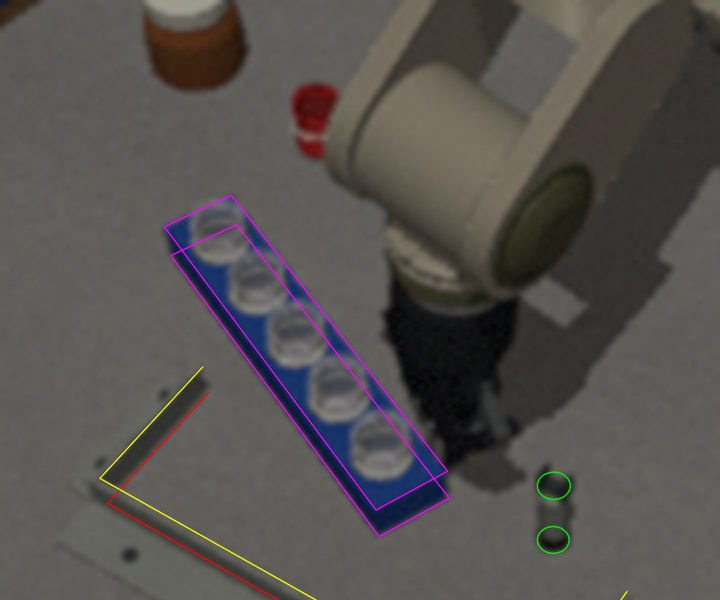

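```bash
python3 - <<'E'
from h import *
print("jar",back("top",[(456,262)],.075), back("scene",[(228,97)],.075))
E
```

```text
jar [[ 0.32306096 -0.36814536  0.075     ]] [[ 0.31431876 -0.36528465  0.075     ]]
```

>>> servo_tool:
  rows: [0,-0.009,0.0045,0,0,0,0,0,-0.009,0.0045,0,0,0,0,0,-0.009,0.0045,0,0,0,0,0,0,0,0.03,0,0,0,0,0,0,0.03,0,0,0,0,0,0,0.03,0,0,0,0,0,0,0.03,0,0,0]

```text
time_s: 4.93
position: [0.5177, -0.0062, 0.1327]
tool_rot: [[-0.887, 0.076, -0.456], [0.454, -0.04, -0.89], [-0.086, -0.996, 0.001]]
ft_force: [-0.6, 0.6, 0.1]
grip_width: 0.0001
```

>>> servo_tool:
  rows: [0,-0.006,-0.0228,0,0,0,7,0,-0.006,-0.0228,0,0,0,7,0,-0.006,-0.0228,0,0,0,7,0,-0.006,-0.0228,0,0,0,7,0,-0.006,-0.0228,0,0,0,7,0,-0.006,-0.0228,0,0,0,7,0,-0.006,-0.0228,0,0,0,7,0,-0.006,-0.0228,0,0,0,7,0,-0.006,-0.0228,0,0,0,7,0,-0.006,-0.0228,0,0,0,7]

```text
time_s: 5.77
position: [0.4577, -0.2346, 0.1313]
tool_rot: [[-0.729, 0.064, 0.681], [-0.679, 0.057, -0.732], [-0.086, -0.996, 0.002]]
ft_force: [0.7, -0.5, -0.1]
grip_width: 0.0002
```

>>> servo_tool:
  rows: [0,-0.006,-0.0228,0,0,0,7,0,-0.006,-0.0228,0,0,0,7,0,-0.006,-0.0228,0,0,0,6.5,0,0,0,0,0,0,0]

```text
time_s: 6.1
position: [0.4396, -0.3056, 0.1311]
tool_rot: [[-0.448, 0.041, 0.893], [-0.89, 0.074, -0.45], [-0.084, -0.996, 0.003]]
ft_force: [-0.2, -0.4, -0.1]
grip_width: 0.0001
```

```bash
python3 look.py a5 "(.52,-.14,-.47)" scene,top
```

```text
t 6.2 pos [ 0.44   -0.3022  0.131 ] F [-0.65  0.43 -0.59] zang -27.11 q [-49.  26.  86.   5.  70. -24.]
scene [ 0.5223 -0.142  -0.4732] 586.59375 bay [-150.  -116.5  -24.5]
top [ 0.5235 -0.1422 -0.4715] 82.46875 bay [-148.7 -116.7  -24.4]
```

View pics/a5_scene.png

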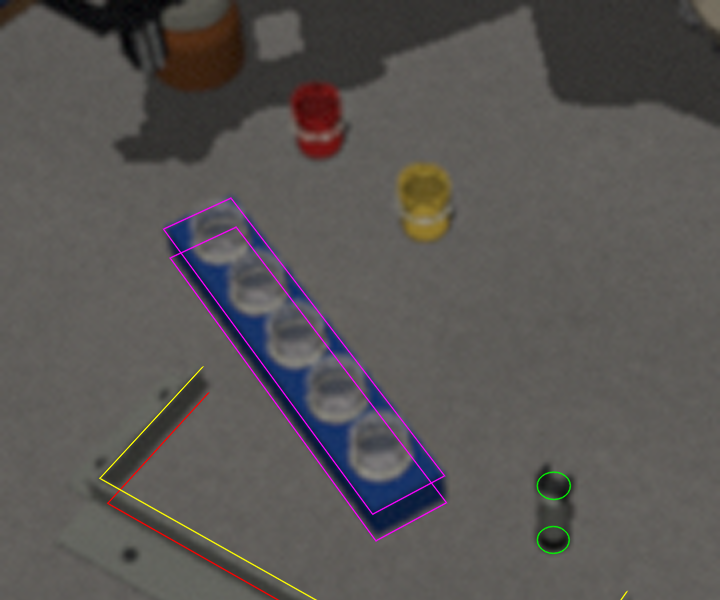

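View pics/a5_top.png

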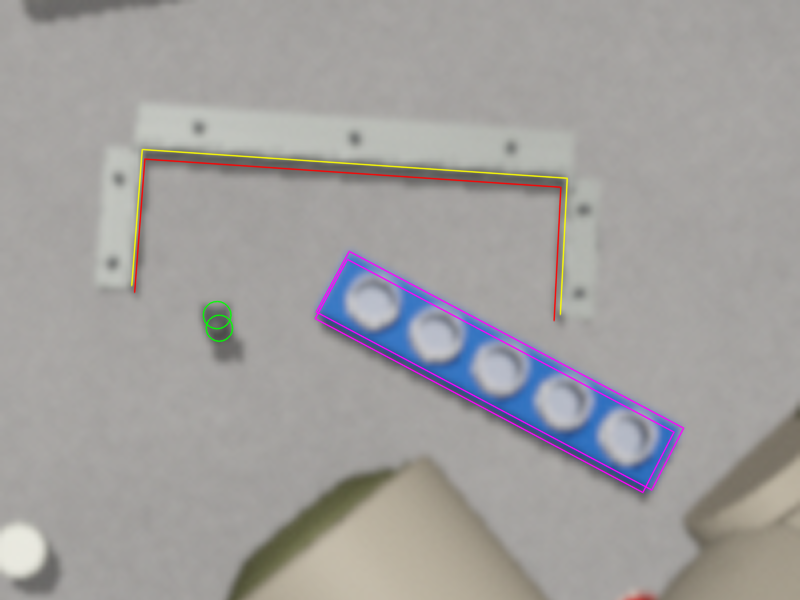

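>>> servo_tool:
  rows: [0.15,0,0,-0.03,0,0,0,0.15,0,0,-0.03,0,0,0,0.15,0,0,-0.03,0,0,0,0.15,0,0,-0.03,0,0,0,0.15,0.0023,0.0045,0,0,0,0,0.15,0.0023,0.0045,0,0,0,0,0.15,0.0023,0.0045,0,0,0,0,0.15,0.0023,0.0045,0,0,0,0,0.15,0.0023,0.0045,0,0,0,0]

```text
time_s: 6.95
position: [0.4527, -0.2791, 0.013]
tool_rot: [[-0.451, 0.042, 0.891], [-0.888, 0.073, -0.453], [-0.085, -0.996, 0.004]]
ft_force: [0.5, 0.5, 0.1]
grip_width: 0.0131
```

>>> servo_tool:
  rows: [0.15,0.0023,0.0045,0,0,0,0,0.15,0.0023,0.0045,0,0,0,0,0.15,0.0023,0.0045,0,0,0,0,0.15,0.0023,0.0045,0,0,0,0,0.15,0.0023,0.0045,0,0,0,0,0.15,0.0023,0.0045,0,0,0,0]

```text
time_s: 7.45
position: [0.466, -0.2524, 0.0117]
tool_rot: [[-0.452, 0.041, 0.891], [-0.888, 0.075, -0.454], [-0.085, -0.996, 0.002]]
ft_force: [-1.2, -4.5, 3.7]
grip_width: 0.0126
```

```bash
python3 look.py a6 "(.53,-.13,-.47)" scene,top
```

```text
t 7.55 pos [ 0.4659 -0.2514  0.0113] F [0.04 0.34 0.31] zang -26.95 q [-44.  35.  94.   6.  52. -20.]
scene [ 0.5333 -0.1194 -0.4775] 558.625 bay [-140.1  -93.5  -24.7]
top [ 0.537  -0.1071 -0.5229] 1290.4375 bay [-137.   -81.   -27.3]
```

View pics/a6_scene.png

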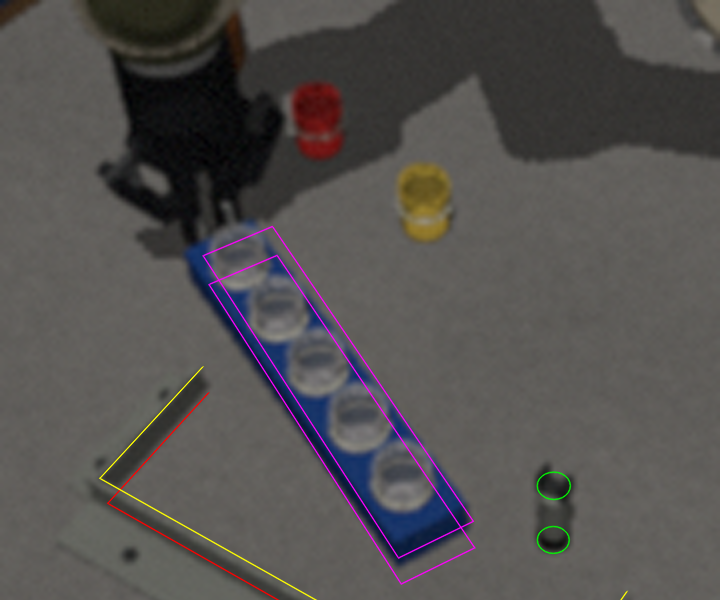

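```bash
sed -i 's/c.min(0)-12/c.min(0)-30/;s/c.max(0)+12/c.max(0)+30/;s/D.append/D.append/' h.py; sed -i 's/initial_simplex=x0+np.r_\[\[np.zeros(3)\],np.eye(3)\*.7\]/initial_simplex=x0+np.r_[[np.zeros(3)],np.eye(3)*1.5]/' h.py; python3 look.py a7 "(.53,-.125,-.47)" scene
```

```text
t 7.6 pos [ 0.4656 -0.2514  0.0111] F [ 0.74 -0.96 -0.54] zang -26.95 q [-44.  35.  94.   6.  52. -20.]
scene [ 0.5338 -0.1182 -0.4741] 589.421875 bay [-139.6  -92.2  -24.5]
```

View pics/a7_scene.png

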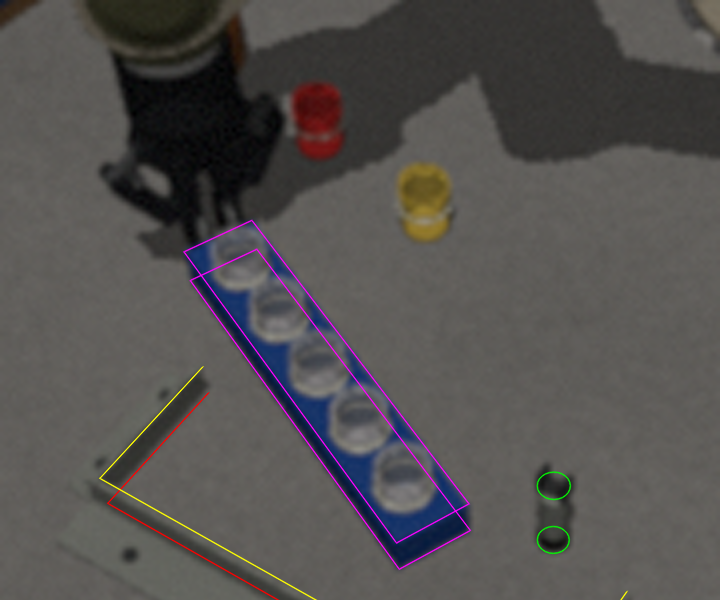

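>>> servo_tool:
  rows: [0.15,0.0023,0.0045,0,0,0,0,0.15,0.0023,0.0045,0,0,0,0,0.15,0.0023,0.0045,0,0,0,0,0.15,0.0023,0.0045,0,0,0,0,0.15,0.0023,0.0045,0,0,0,0,0.15,0.0023,0.0045,0,0,0,0,0.15,0.0023,0.0045,0,0,0,0,0.15,0.0023,0.0045,0,0,0,0,0.15,0.0023,0.0045,0,0,0,0,0.15,0.0023,0.0045,0,0,0,0]

```text
time_s: 8.43
position: [0.4888, -0.2069, 0.0113]
tool_rot: [[-0.452, 0.04, 0.891], [-0.888, 0.076, -0.454], [-0.086, -0.996, 0.001]]
ft_force: [-1.4, -2.8, -1.3]
grip_width: 0.0129
```

```bash
python3 look.py a8 "(.556,-.075,-.47)" scene
```

```text
t 8.4833 pos [ 0.4891 -0.2061  0.0113] F [-0.16  0.26  0.19] zang -26.95 q [-38.  35.  94.   6.  52. -15.]
scene [ 0.5571 -0.0735 -0.4753] 584.359375 bay [-118.4  -46.5  -24.6]
```

View pics/a8_scene.png

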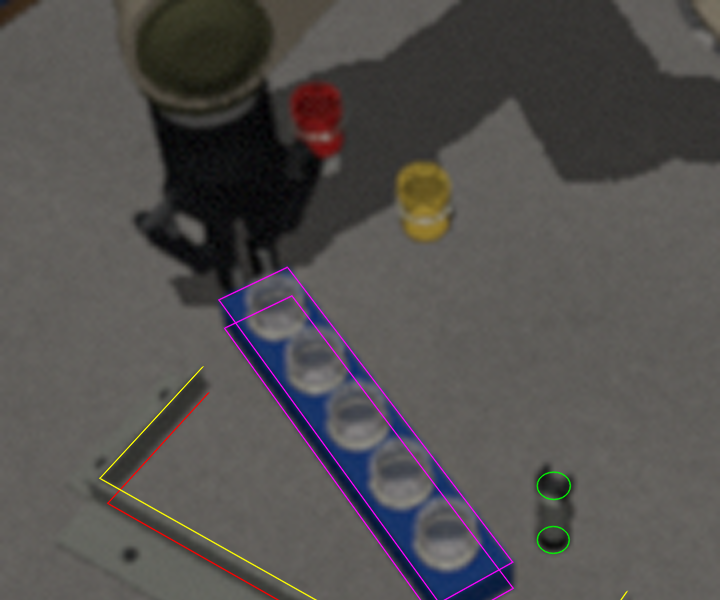

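>>> servo_tool:
  rows: [0.15,0.0023,0.0045,0,0,0,0,0.15,0.0023,0.0045,0,0,0,0,0.15,0.0023,0.0045,0,0,0,0,0.15,0.0023,0.0045,0,0,0,0,0.15,0.0023,0.0045,0,0,0,0,0.15,0.0023,0.0045,0,0,0,0,0.15,0.0023,0.0045,0,0,0,0,0.15,0.0023,0.0045,0,0,0,0,0.15,0.0023,0.0045,0,0,0,0,0.15,0.0023,0.0045,0,0,0,0]

```text
time_s: 9.32
position: [0.5119, -0.162, 0.0114]
tool_rot: [[-0.452, 0.04, 0.891], [-0.888, 0.076, -0.454], [-0.086, -0.996, 0.002]]
ft_force: [-0.2, -2.6, 0.7]
grip_width: 0.0127
```

```bash
sed -i 's/"scene":(180,100,360,300)/"scene":(200,150,380,300)/' h.py; python3 look.py a9 "(.58,-.029,-.47)" scene
```

```text
t 9.3667 pos [ 0.5121 -0.1612  0.0114] F [-0.24 -0.22  0.03] zang -26.96 q [-33.  35.  93.   6.  52.  -9.]
scene [ 0.5793 -0.0293 -0.4737] 467.671875 bay [-98.3  -1.3 -24.5]
```

View pics/a9_scene.png

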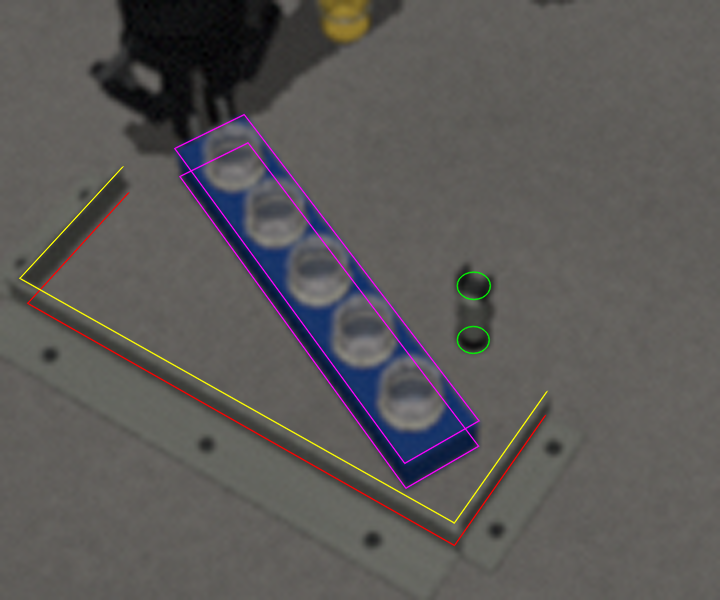

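>>> servo_tool:
  rows: [0.15,0.0023,0.0045,0,0,0,0,0.15,0.0023,0.0045,0,0,0,0,0.15,-0.0046,-0.009,0,0,0,0,0.15,-0.0046,-0.009,0,0,0,0,0.15,-0.0046,-0.009,0,0,0,0,0,0,0,0.03,0,0,0,0,0,0,0.03,0,0,0,0,0,0,0.03,0,0,0,0,0,0,0.03,0,0,0]

```text
time_s: 10.12
position: [0.5016, -0.1814, 0.1327]
tool_rot: [[-0.453, 0.04, 0.89], [-0.887, 0.076, -0.455], [-0.086, -0.996, 0.001]]
ft_force: [-0.3, -0.4, -0.4]
grip_width: -0.0001
```

>>> servo_tool:
  rows: [0,0.0004,0.0101,0,0,0,-7,0,0.0004,0.0101,0,0,0,-7,0,0.0004,0.0101,0,0,0,-7,0,0.0004,0.0101,0,0,0,-7,0,0.0004,0.0101,0,0,0,-7,0,0.0004,0.0101,0,0,0,-7,0,0.0004,0.0101,0,0,0,-7,0,0.0004,0.0101,0,0,0,-7,0,0.0004,0.0101,0,0,0,-7,0,0.0004,0.0101,0,0,0,-7]

```text
time_s: 10.95
position: [0.506, -0.08, 0.1313]
tool_rot: [[-0.988, 0.085, -0.129], [0.128, -0.012, -0.992], [-0.085, -0.996, 0.001]]
ft_force: [-0.6, -0.1, -0.1]
grip_width: 0.0
```

>>> servo_tool:
  rows: [0,0.0004,0.0101,0,0,0,-7,0,0.0004,0.0101,0,0,0,-7,0,0.0004,0.0101,0,0,0,-6,0,0,0,0,0,0,0]

```text
time_s: 11.28
position: [0.5072, -0.0486, 0.1313]
tool_rot: [[-0.886, 0.075, -0.457], [0.455, -0.04, -0.89], [-0.085, -0.996, 0.001]]
ft_force: [-0.2, -0.9, 0.1]
grip_width: 0.0001
```

```bash
python3 look.py b1 "(.584,-.020,-.47)" top,scene
```

```text
t 11.3833 pos [ 0.5074 -0.0498  0.1313] F [ 0.05  0.24 -0.3 ] zang -116.78 q [-19.  22.  93.  -1.  60.  99.]
top [ 0.5869 -0.0136 -0.4958] 1249.078125 bay [-91.4  14.7 -25.8]
scene [ 0.5846 -0.0196 -0.4725] 381.53125 bay [-93.4   8.7 -24.4]
```

View pics/b1_scene.png

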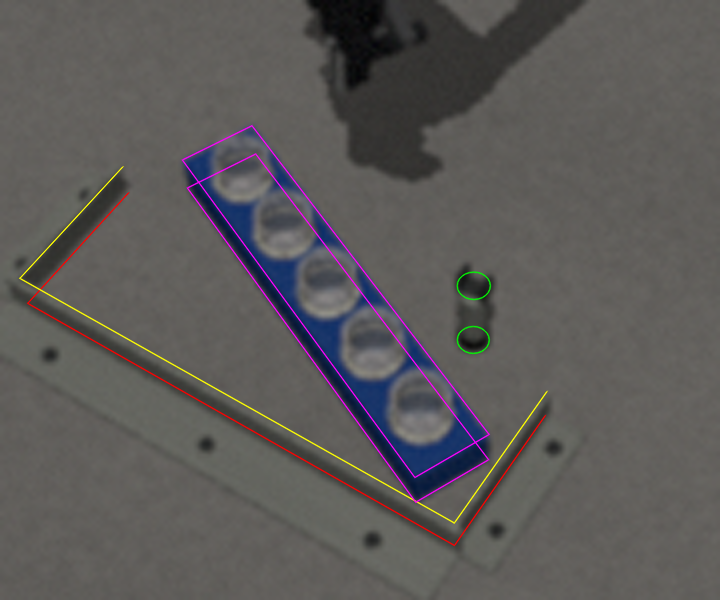

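>>> servo_tool:
  rows: [0,0,0,-0.03,0,0,0,0,0,0,-0.03,0,0,0,0,0,0,-0.03,0,0,0,0,0,0,-0.03,0,0,0,0,0.0045,-0.0023,0,0,0,0,0,0.0045,-0.0023,0,0,0,0,0,0.0045,-0.0023,0,0,0,0,0,0,0,0,0,0,0]

```text
time_s: 12.05
position: [0.5233, -0.0573, 0.0133]
tool_rot: [[-0.888, 0.08, -0.454], [0.452, -0.042, -0.891], [-0.09, -0.996, 0.001]]
ft_force: [-0.4, 0.3, -0.5]
grip_width: 0.0001
```

>>> servo_tool:
  rows: [0,0.0043,-0.0035,0,0,0,1.8,0,0.0044,-0.0033,0,0,0,1.8,0,0.0046,-0.0031,0,0,0,1.8,0,0.0047,-0.0029,0,0,0,1.8,0,0.0048,-0.0027,0,0,0,1.8]

```text
time_s: 12.47
position: [0.5441, -0.0717, 0.0129]
tool_rot: [[-0.948, 0.082, -0.307], [0.305, -0.028, -0.952], [-0.086, -0.996, 0.001]]
ft_force: [-2.5, 0.9, 1.6]
grip_width: -0.0001
```

```bash
python3 look.py b2 "(.593,-.020,-.35)" scene
```

```text
t 12.5167 pos [ 0.5452 -0.0723  0.013 ] F [-0.23 -0.27  0.12] zang -107.77 q [-20.  35.  94.   0.  46.  88.]
scene [ 0.6001 -0.02   -0.3397] 406.125 bay [-77.9   8.9 -16.8]
```

View pics/b2_scene.png

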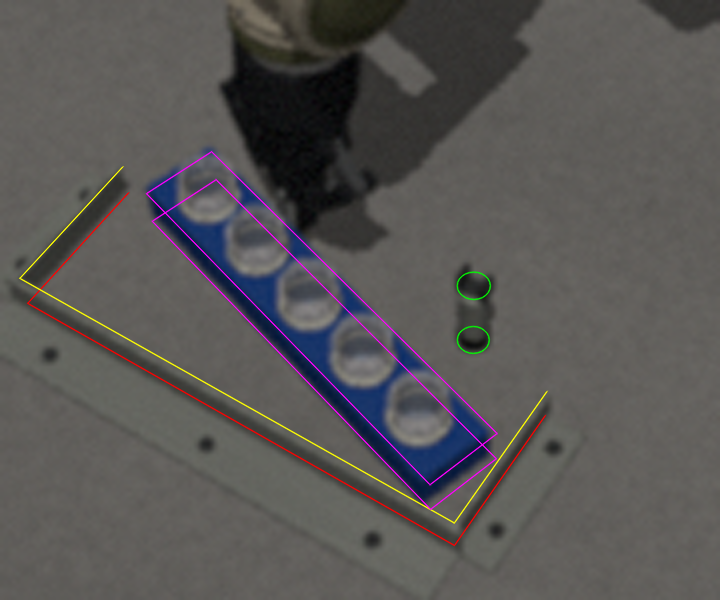

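>>> servo_tool:
  rows: [0,0.0047,-0.0025,0,0,0,1.7,0,0.0048,-0.0022,0,0,0,1.7,0,0.0049,-0.002,0,0,0,1.7,0,0.005,-0.0018,0,0,0,1.7,0,0.005,-0.0016,0,0,0,1.7,0,0.005,-0.0014,0,0,0,1.7,0,0.005,-0.0012,0,0,0,1.7]

```text
time_s: 13.1
position: [0.5784, -0.0844, 0.0127]
tool_rot: [[-0.991, 0.086, -0.105], [0.104, -0.011, -0.995], [-0.086, -0.996, 0.002]]
ft_force: [-2.7, -0.3, 1.3]
grip_width: -0.0
```

```bash
python3 look.py b3 "(.615,-.025,-.12)" scene
```

```text
t 13.15 pos [ 0.5794 -0.0847  0.0127] F [-0.76 -0.21  0.94] zang -95.92 q [-20.  37.  88.   2.  49.  75.]
scene [ 0.6217 -0.0271 -0.1664] 158.125 bay [-56.    2.8  -6.9]
```

View pics/b3_scene.png

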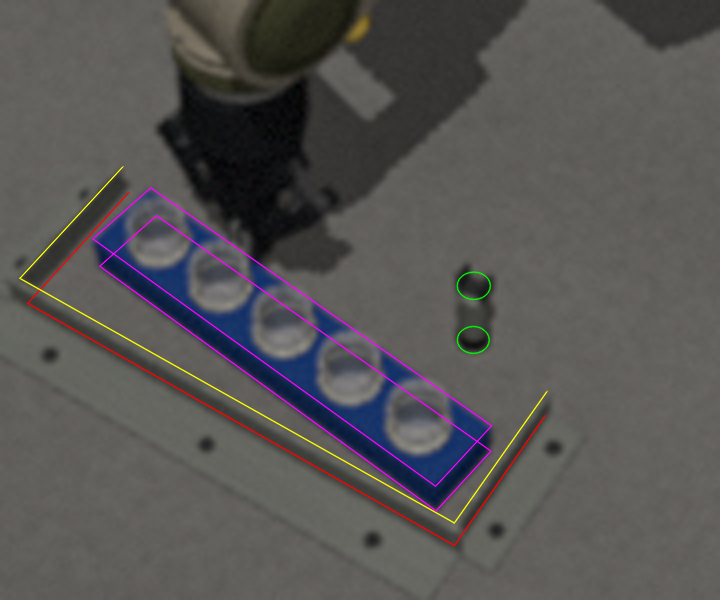

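>>> servo_tool:
  rows: [0,0.005,-0.001,0,0,0,1.5,0,0.005,-0.0008,0,0,0,1.5,0,0.005,-0.0006,0,0,0,1.5,0,0.005,-0.0004,0,0,0,0.5]

```text
time_s: 13.48
position: [0.5983, -0.0872, 0.0124]
tool_rot: [[-0.996, 0.086, -0.019], [0.018, -0.003, -1.0], [-0.086, -0.996, 0.002]]
ft_force: [-3.6, -0.8, 3.4]
grip_width: -0.0
```

```bash
python3 look.py b4 "(.632,-.03,-.06)" scene
```

```text
t 13.5333 pos [ 0.5993 -0.0873  0.0124] F [-1.2  -0.08  1.18] zang -91.08 q [-20.  39.  85.   2.  52.  70.]
scene [ 0.635  -0.0258 -0.0621] 169.5625 bay [-42.7   4.8  -0.9]
```

View pics/b4_scene.png

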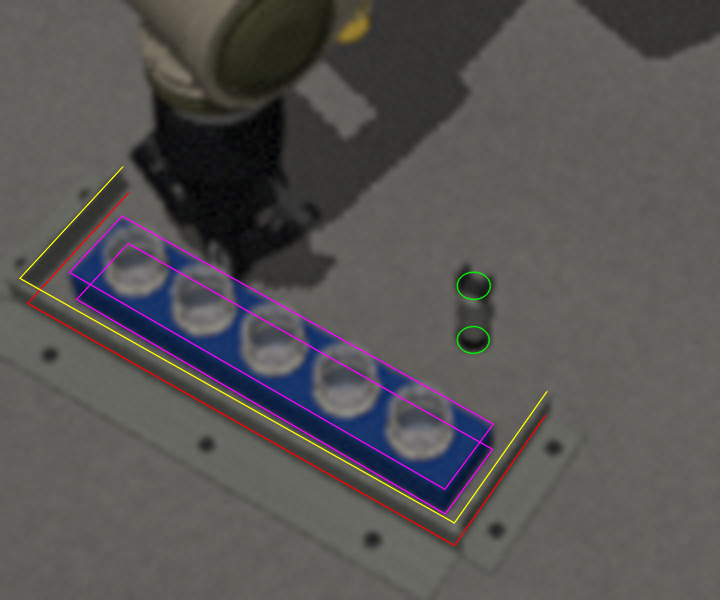

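>>> servo_tool:
  rows: [0,-0.01,0,0,0,0,0,0,-0.01,0,0,0,0,0,0.5,0,0.011,0,0,0,-0.3,0.5,0,0.011,-0.001,0,0,-0.3,0.5,0,0.011,-0.001,0,0,-0.3,0.5,0,0.011,-0.001,0,0,-0.3,0.5,0,0.011,0,0,0,-0.3,0.5,0.005,0,0,0,0,0,0.5,0.005,0,0,0,0,0,0.5,0.004,0,0,0,0,0]

```text
time_s: 14.37
position: [0.5934, -0.0326, 0.0088]
tool_rot: [[-0.995, 0.087, -0.045], [0.045, -0.006, -0.999], [-0.087, -0.996, 0.002]]
ft_force: [1.3, 0.3, 0.5]
grip_width: 0.0424
```

>>> servo_tool:
  rows: [0.5,0.004,0,0,0,0,0,0.5,0.004,0,0,0,0,0,0.5,0.004,0,0,0,0,0,0.5,0.003,0,0,0,0,0]

```text
time_s: 14.7
position: [0.607, -0.0323, 0.0082]
tool_rot: [[-0.995, 0.084, -0.045], [0.045, -0.005, -0.999], [-0.084, -0.996, 0.001]]
ft_force: [-4.6, -0.3, 3.5]
grip_width: 0.0423
```

```bash
python3 look.py b5 "(.64,-.03,-.05)" scene
```

```text
t 14.75 pos [ 0.6076 -0.0322  0.0082] F [-1.42  0.23 -0.34] zang -92.59 q [-15.  39.  84.   1.  51.  77.]
scene [ 0.6394 -0.0247 -0.0458] 167.4375 bay [-38.4   6.1   0. ]
```

View pics/b5_scene.png

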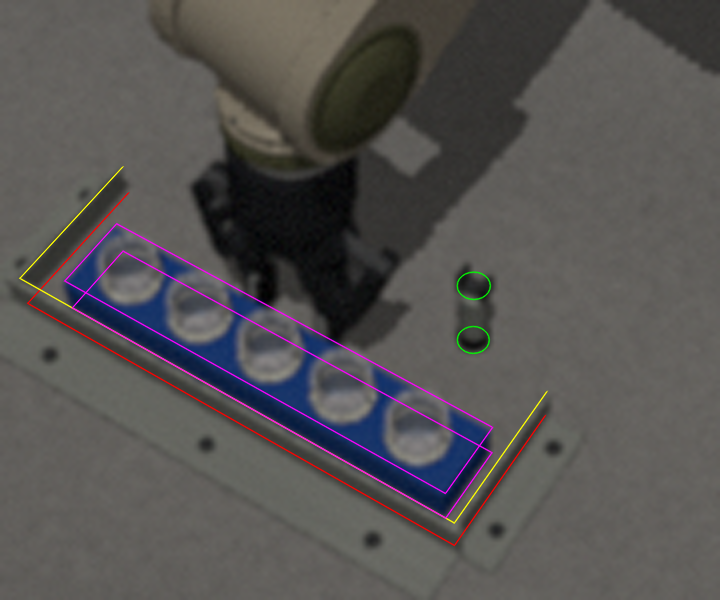

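>>> servo_tool:
  rows: [0.5,0.003,-0.0001,0,0,0,0,0.5,0.003,-0.0001,0,0,0,0,0.5,0.002,-0.0001,0,0,0,0,0.5,0.001,0,0,0,0,0]

```text
time_s: 15.08
position: [0.6165, -0.0323, 0.0082]
tool_rot: [[-0.995, 0.085, -0.045], [0.045, -0.005, -0.999], [-0.085, -0.996, 0.001]]
ft_force: [-4.1, -0.3, 1.2]
grip_width: 0.0427
```

>>> servo_tool:
  rows: [0.5,0.001,0,0,0,0,0]

```text
time_s: 15.17
position: [0.6173, -0.0322, 0.0082]
tool_rot: [[-0.995, 0.085, -0.045], [0.045, -0.005, -0.999], [-0.085, -0.996, 0.001]]
ft_force: [-3.2, 0.4, 1.8]
grip_width: 0.0426
```

>>> servo_tool:
  rows: [0.5,0.001,0,0,0,0,0]

```text
time_s: 15.25
position: [0.618, -0.0322, 0.0082]
tool_rot: [[-0.995, 0.084, -0.045], [0.045, -0.005, -0.999], [-0.084, -0.996, 0.001]]
ft_force: [-8.9, -0.4, 4.4]
grip_width: 0.0428
```

>>> servo_tool:
  rows: [0.5,0.001,0,0,0,0,0]

```text
time_s: 15.33
position: [0.618, -0.0321, 0.0081]
tool_rot: [[-0.996, 0.082, -0.045], [0.045, -0.005, -0.999], [-0.082, -0.997, 0.001]]
ft_force: [-13.0, -1.3, 7.6]
grip_width: 0.0425
```

```bash
python3 look.py b6 "(.648,-.025,-.046)" scene
```

```text
t 15.3833 pos [ 0.6179 -0.0322  0.0082] F [-9.26 -0.25  4.2 ] zang -92.57 q [-14.  40.  83.   1.  53.  78.]
scene [ 0.646  -0.0257 -0.0808] 504.46875 bay [-31.8   5.3  -2. ]
```

View pics/b6_scene.png

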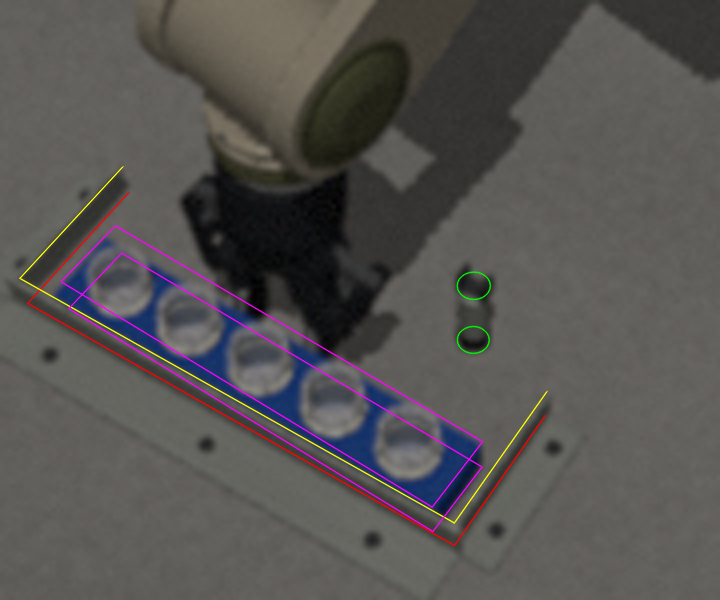

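>>> servo_tool:
  rows: [0.5,-0.002,0,0,0,0,0,0.5,-0.005,0,0,0,0,0,0.5,-0.01,0,0,0,0,0,0.5,-0.01,0,0,0,0,0,0.5,-0.008,0,0,0,0,0,0.5,0,0,0.03,0,0,0,0.5,0,0,0.03,0,0,0,0.5,0,0,0.03,0,0,0,0.5,0,0,0.03,0,0,0,0.5,0,0,0.03,0,0,0]

```text
time_s: 16.22
position: [0.5842, -0.0323, 0.16]
tool_rot: [[-0.995, 0.087, -0.045], [0.045, -0.005, -0.999], [-0.087, -0.996, 0.002]]
ft_force: [0.3, 0.0, -0.1]
grip_width: 0.0428
```

>>> servo_tool:
  rows: [0.5,-0.02,-0.03,0.005,0,0,0,0.5,-0.02,-0.03,0.005,0,0,0,0.5,-0.02,-0.03,0.005,0,0,0,0.5,-0.02,-0.03,0.005,0,0,0,0.5,-0.02,-0.03,0.005,0,0,0,0.5,-0.02,-0.03,0.005,0,0,0,0.5,-0.02,-0.03,0.005,0,0,0,0.5,-0.02,-0.03,0.005,0,0,0,0.5,-0.02,-0.03,0.005,0,0,0,0.5,0,0,0,0,0,0]

```text
time_s: 17.05
position: [0.402, -0.3072, 0.2043]
tool_rot: [[-0.995, 0.087, -0.05], [0.05, -0.009, -0.999], [-0.087, -0.996, 0.005]]
ft_force: [-0.2, -0.5, 0.4]
grip_width: 0.043
```

```bash
python3 look.py b7 "(.65,-.026,-.046)" scene,top; python3 - <<'E'
from h import *
cv2.imwrite("pics/full_scene.png",env.get_image("scene")[:,:,::-1]);t=env.get_image("top")
cv2.imwrite("pics/bz.png",cv2.resize(t[120:200,270:405,::-1],None,fx=5.9,fy=5.9,interpolation=cv2.INTER_CUBIC))
E
```

```text
t 17.15 pos [ 0.4037 -0.3033  0.2035] F [ 0.77  0.51 -0.48] zang -92.74 q [-52.  17.  87.   4.  73.  39.]
scene [ 0.6477 -0.0244 -0.0483] 598.40625 bay [-30.2   6.8  -0.1]
top [ 0.6537 -0.0242 -0.0386] 107.25 bay [-24.1   7.2   0.4]
```

View pics/b7_top.png

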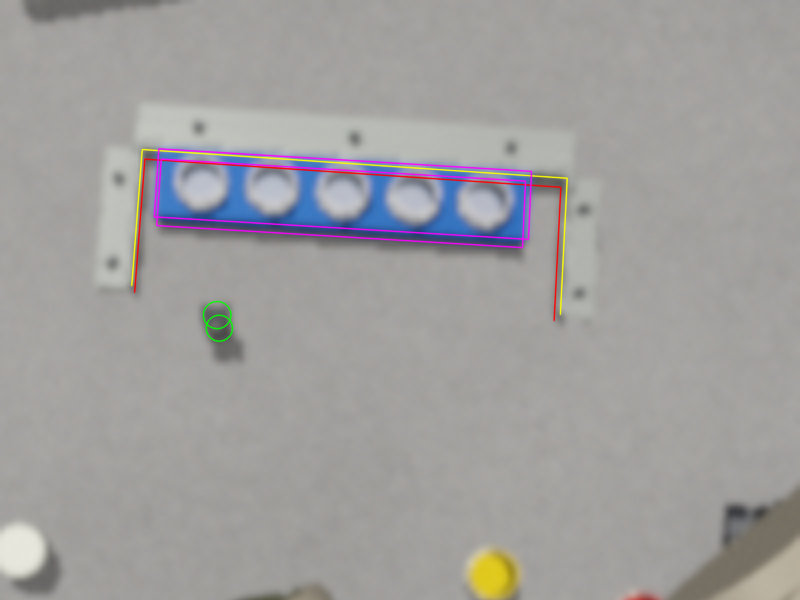

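View pics/bz.png

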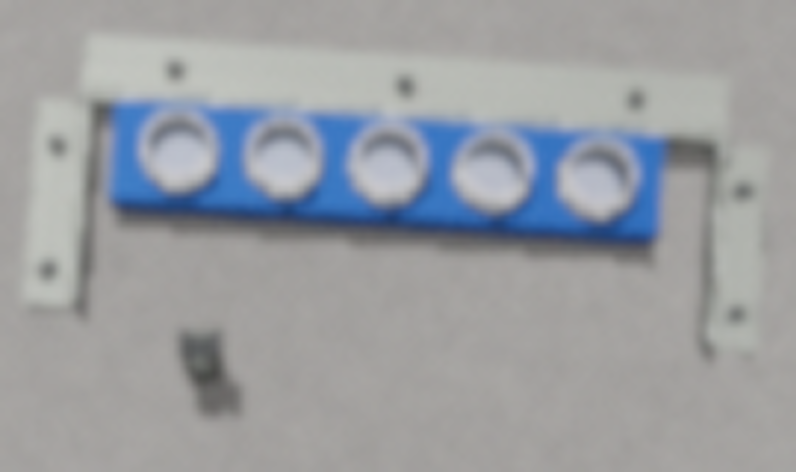

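View pics/full_scene.png

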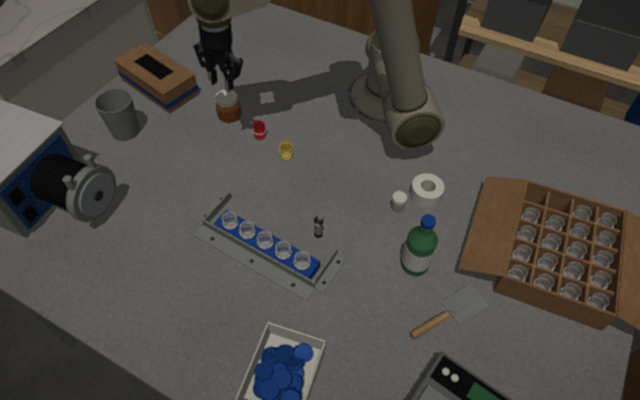

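>>> servo_tool:
  rows: [0,0.0202,0.0333,0,0,0,0,0,0.0202,0.0333,0,0,0,0,0,0.0202,0.0333,0,0,0,0,0,0.0202,0.0333,0,0,0,0,0,0.0202,0.0333,0,0,0,0,0,0.0202,0.0333,0,0,0,0,0,0.0202,0.0333,0,0,0,0,0,0.0202,0.0333,0,0,0,0,0,0.0202,0.0333,0,0,0,0,0,0.0202,0.0333,0,0,0,0]

```text
time_s: 18.08
position: [0.6067, 0.0345, 0.2032]
tool_rot: [[-0.995, 0.086, -0.042], [0.042, -0.005, -0.999], [-0.086, -0.996, 0.001]]
ft_force: [0.1, -0.0, -0.1]
grip_width: 0.0005
```

>>> servo_tool:
  rows: [0,0,0,0,0,0,0,0,0,0,-0.03,0,0,0,0,0,0,-0.03,0,0,0,0,0,0,-0.03,0,0,0,0,0,0,0,0,0,0]

```text
time_s: 18.5
position: [0.6032, 0.0325, 0.1077]
tool_rot: [[-0.996, 0.075, -0.043], [0.043, -0.003, -0.999], [-0.075, -0.997, 0.0]]
ft_force: [-0.3, 0.3, -0.6]
grip_width: 0.0001
```

```bash
python3 look.py c1 "(.652,-.025,-.046)" scene
```

```text
t 18.55 pos [0.6047 0.032  0.1111] F [ 0.05 -0.56  0.97] zang -92.49 q [-8. 32. 79.  0. 65. 84.]
scene [ 0.647  -0.0247 -0.0423] 600.078125 bay [-30.8   6.4   0.2]
```

View pics/c1_scene.png

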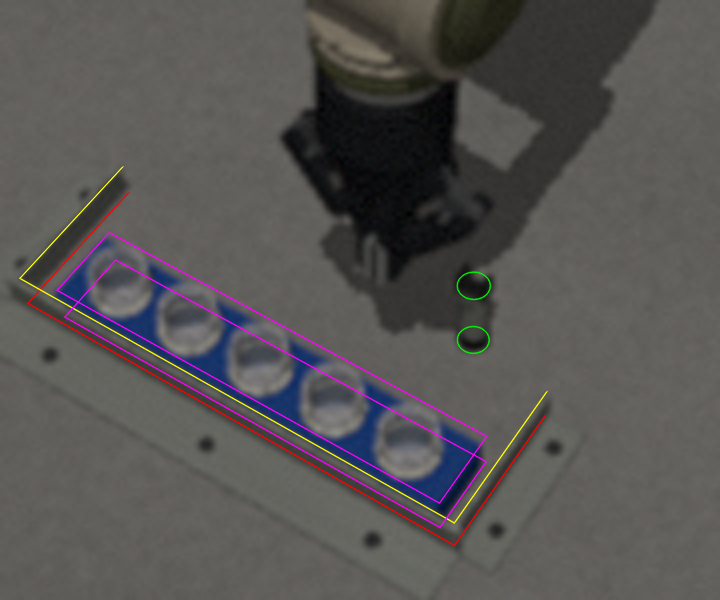

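>>> servo_tool:
  rows: [0,0,-0.004,-0.025,0,0,0,0,0,-0.004,-0.025,0,0,0,0,0,0,-0.025,0,0,0,0,0,0,-0.025,0,0,0,0,0,0,0,0,0,0,0,0.003,0,0,0,0,0,0,0.003,0,0,0,0,0,0,0.003,0,0,0,0,0]

```text
time_s: 19.22
position: [0.617, 0.0227, 0.0159]
tool_rot: [[-0.995, 0.09, -0.045], [0.044, -0.006, -0.999], [-0.09, -0.996, 0.002]]
ft_force: [0.5, 0.4, -0.4]
grip_width: 0.0002
```

>>> servo_tool:
  rows: [0,0.002,0,0,0,0,0]

```text
time_s: 19.3
position: [0.6187, 0.0227, 0.0153]
tool_rot: [[-0.995, 0.089, -0.045], [0.045, -0.006, -0.999], [-0.089, -0.996, 0.002]]
ft_force: [-0.4, 0.0, -0.2]
grip_width: 0.0001
```

>>> servo_tool:
  rows: [0,0.001,0,0,0,0,0]

```text
time_s: 19.38
position: [0.6193, 0.0227, 0.0146]
tool_rot: [[-0.995, 0.088, -0.045], [0.045, -0.006, -0.999], [-0.088, -0.996, 0.002]]
ft_force: [-0.6, -0.6, -0.2]
grip_width: 0.0002
```

>>> servo_tool:
  rows: [0,0.001,0,0,0,0,0]

```text
time_s: 19.47
position: [0.6197, 0.0227, 0.014]
tool_rot: [[-0.995, 0.086, -0.045], [0.045, -0.005, -0.999], [-0.087, -0.996, 0.002]]
ft_force: [0.2, -0.8, 0.0]
grip_width: -0.0005
```

>>> servo_tool:
  rows: [0,0.001,0,0,0,0,0]

```text
time_s: 19.55
position: [0.6202, 0.0227, 0.0136]
tool_rot: [[-0.995, 0.085, -0.045], [0.045, -0.005, -0.999], [-0.085, -0.996, 0.001]]
ft_force: [-5.0, -0.3, 3.7]
grip_width: -0.0002
```

>>> servo_tool:
  rows: [0,0.001,0,0,0,0,0]

```text
time_s: 19.63
position: [0.6203, 0.0228, 0.0134]
tool_rot: [[-0.996, 0.083, -0.045], [0.044, -0.005, -0.999], [-0.083, -0.997, 0.001]]
ft_force: [-8.7, -0.7, 6.5]
grip_width: 0.0
```

>>> servo_tool:
  rows: [0,0.001,0,0,0,0,0,0,0.001,0,0,0,0,0]

```text
time_s: 19.8
position: [0.6204, 0.0229, 0.0132]
tool_rot: [[-0.996, 0.078, -0.045], [0.044, -0.005, -0.999], [-0.078, -0.997, 0.002]]
ft_force: [-18.1, -1.4, 13.6]
grip_width: 0.0001
```

>>> servo_tool:
  rows: [0,-0.003,0,0,0,0,0,0,-0.005,-0.002,0,0,0,0,0,-0.008,-0.002,0,0,0,0,0,0,-0.001,0.03,0,0,0,0,0,0,0.03,0,0,0,0,0,0,0.03,0,0,0,0,0,0,0.03,0,0,0,0,-0.01,-0.02,0.03,0,0,0,0,-0.02,-0.03,0.005,0,0,0,0,-0.02,-0.03,0.005,0,0,0]

```text
time_s: 20.63
position: [0.5569, -0.0629, 0.1749]
tool_rot: [[-0.995, 0.089, -0.043], [0.043, -0.006, -0.999], [-0.089, -0.996, 0.003]]
ft_force: [0.5, -0.5, -0.6]
grip_width: 0.0004
```

>>> servo_tool:
  rows: [0,-0.02,-0.03,0,0,0,0,0,-0.02,-0.03,0,0,0,0,0,-0.02,-0.03,0,0,0,0,0,-0.02,-0.03,0,0,0,0,0,-0.02,-0.03,0,0,0,0,0,-0.02,-0.03,0,0,0,0,0,-0.02,-0.03,0,0,0,0,0,0,-0.03,0,0,0,0,0,0,0,0,0,0,0]

```text
time_s: 21.38
position: [0.4161, -0.3069, 0.1733]
tool_rot: [[-0.995, 0.086, -0.05], [0.049, -0.008, -0.999], [-0.087, -0.996, 0.004]]
ft_force: [-0.0, 0.1, 0.4]
grip_width: 0.0001
```

```bash
python3 look.py c2 "(.652,-.025,-.046)" top; python3 - <<'E'
from h import *
cv2.imwrite("pics/full_scene2.png",env.get_image("scene")[:,:,::-1]);t=env.get_image("top")
a=cv2.resize(t[120:200,270:405,::-1],None,fx=5.9,fy=5.9,interpolation=cv2.INTER_CUBIC)
cv2.imwrite("pics/bz2.png",a)
for nm in("scene","top"):
    o=cv2.imread(f"pics/{nm}0.png").astype(int);n=env.get_image(nm)[:,:,::-1].astype(int)
    d=(np.abs(o-n).max(2)>35).astype(np.uint8)
    cv2.imwrite(f"pics/diff_{nm}.png",d*255)
E
```

```text
t 21.4333 pos [ 0.4164 -0.3044  0.1731] F [ 0.05  0.28 -0.66] zang -92.8 q [-51.  20.  88.   4.  69.  40.]
top [ 0.6539 -0.0243 -0.043 ] 107.640625 bay [-23.9   7.1   0.2]
```

View pics/bz2.png

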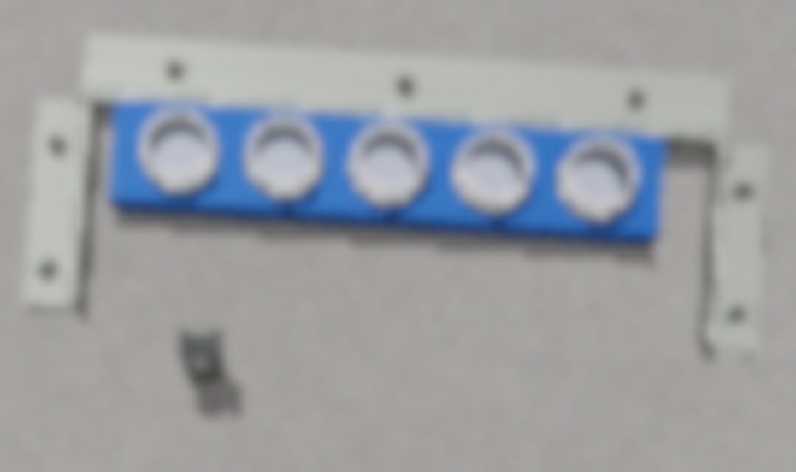

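View pics/diff_scene.png

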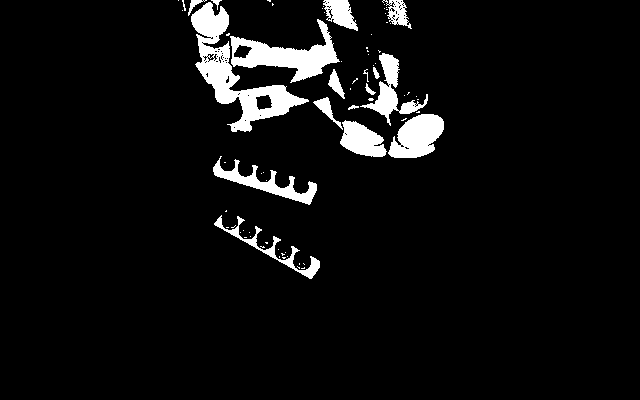

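View pics/full_scene2.png

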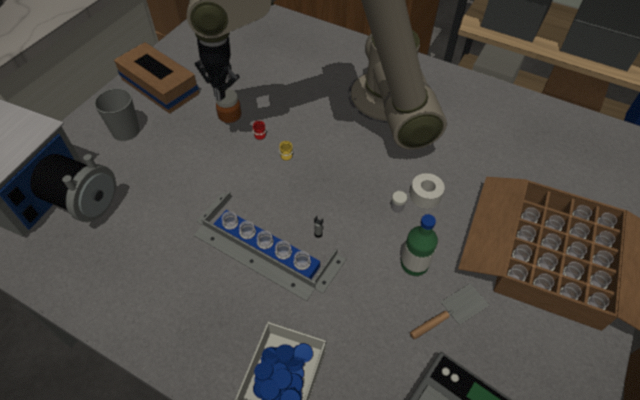

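The pictures show the rack against the backstop (top crop, blue edge 112–663) with all five cups standing. In the scene difference image only the rack, the arm and its shadow have changed. The arm is clear at z = 0.17 m, so I'm handing in.

```bash
python3 -c "
from rig import env
print(env.close_job())"
```

```text
the job is handed in; nothing more can be done
None
```

The rack is in the bay and lies against the backstop. I handed the job in with the clock at about 21 s of the 72 s allowed.

**How it went:** With shut fingertips I pushed the rack's left end forward to a slant of about 24°. I then pushed on the right end face to slide the rack in behind the post, and pushed the right part round until it was in line. Two straight pushes seated it: one at the middle, stopping at 13 N, and one left of centre, stopping at 18 N.

**Last checks:**
- **Seating:** The two pushes stopped 2.3 mm apart in x; a flush rack would give 2.5 mm. The top camera puts the rack within 0.2° of the bay's line.
- **Cups:** All five stand in their pockets.
- **Other things on the bench:** The before/after scene picture shows changes only at the rack, the arm and its shadow.

**What disagreed:**
- **Depth:** The two cameras disagree on where the rack's centre is. From the backstop, the top view gives 24 mm, the scene view gave about 30 mm before the last push, and a seated rack should be 26 mm. The fence hides part of the rack in the scene view. I went by the push contact and the top view.
- **Left-end gap:** Before the left push, the top view hinted at a gap of 1 to 2 mm at the left end. That push met firm resistance and found no gap to close.

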